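# Turn the torch round in its charging dock

### The arm

A 6-joint arm with a two-finger parallel gripper is mounted at the origin on the work surface. World frame = base frame: x ahead of the robot, y to its left, z up, the work surface at z = 0. Lengths are in m, angles in rad, forces in N, time in s.
With the tool pointing down it reaches from about 0.325 to 0.75 m from the base axis. Payload 7.6 kg.
Tool frame: the origin (TCP) lies at the very end of the fingers, on their centre line; the grasp point (between the pads) lies 19 mm behind it (manip.hold_point_z is the distance from the TCP to the grasp point, in m); z points along the fingers, y is the direction in which the jaws open and shut (so a half turn about z gives the same grasp; the last joint's range is limited). The gripper opens to 85 mm and grips with 20 to 120 N. Pads are 22 mm wide; open, the fingers measure 114 mm over their backs; the gripper's body (76 mm by 85 mm) begins 54 mm behind the grasp point. The pads swing forward as they close: fully open they stand 13 mm farther back than shut.
Start: joints at [-1.185, 0.052, 1.401, -0, 1.689, -0.07], TCP at [0.231, -0.471, 0.211] pointing down, gripper open.
Joint ranges: [-2.9, 2.9], [-0.91, 2.17], [0.12, 2.37], [-1.06, 4.2], [0.26, 2.73], [-2.93, 2.93]. Speed limits (rad/s): [2.57, 2.57, 3.01, 3.14, 3.14, 3.14].

### API

Orientations are given as a 3x3 rotation matrix whose columns are the frame's x, y, z axes.
In Python, from bench import telemetry, viewer, ticket, manip gives the robot as it stands.
- The arm moves only by the tool servo_tool, never from a script. Its argument "steps" is one flat list of numbers, 5 for each row, row after row: the shift along the world's x, y, z in cm, then the turn about the world's z in degrees, then the closure, from 0 (fully open) to 1 (shut). In form: [x, y, z, twist, gripper, x, y, z, twist, gripper, ...]. A call has 1 to 12 rows; each row shifts and turns the commanded pose from where the row before left it; what a row does not reach is not made up. A row lasts 1/8 s, in which the tool goes at most 62.5 mm and 10.7 degrees, less where a joint would pass 70% of its speed; a pose out of reach is approached as far as the arm can. A call is refused whole if a number of a shift passes 6.25 or a number of a turn 10.7, either way. A call with a gripper value outside its range is refused whole. The fingers move at their own pace and stop on an object; "newtons" is the grip in N (left out, the last holds). Time passes only in rows, so rows that do not move let the fingers close. It gives the time, the measured TCP pose, the force and the opening at its end, in the units of the state.
- telemetry.sense(): the state, without advancing time (a new reading comes with each control period).
- viewer.camera(name): name is "scene" or "top"; returns a dict with "image" (384x512x3 uint8, red, green, blue), "fx", "fy", "cx", "cy" (pixels), "T" (4x4, takes a point from camera to world coordinates). Camera axes: x right, y down, z forward; pixel columns grow to the right and rows downward; lengths in m; the calibration is good to about 2 mm. A picture is of the moment at which its call begins. There is no depth.
- ticket.hand_in(): hands the job in, once; it reports no verdict.
The state is a dict: "time_s": time; "joints": joint angles; "qvel": joint speeds; "joint_efforts": joint torques, N m; "position": TCP position; "tcp_rot": TCP orientation; "contact_force": force on the tool from outside, world axes, zero at the start; "wrist_torque": the same for the moment, N m; "grip_width": finger opening in m.
Only numpy, scipy, OpenCV 4.12 (cv2) and the standard library are available. Lean on these libraries where they do the work, as an engineer would, in place of code of your own. Each camera call takes 0.05 s, during which the arm holds its last target.

### The job

The torch has been pushed into its charging dock lamp first, so it is not charging. Take it out, lay it down clear of the dock on the shelf and let go; then, with a fresh grip towards the lamp end, slide it gently back in tail first, straight and fully home, with its tail centred against the metal contact plate at the back. Let go of it there and leave the other things on the shelf where they are.

Things in the scene. Friction and masses are not known exactly. Their poses are not given: they have to be found in the camera images.
- torch: Aluminium wide-beam torch, 170 mm long, about 0.14 kg, lying flat. Origin: centre of its underside, half-way along; x axis from tail to lamp, z up. Square body 26 mm wide and high from x = -85 (tail) to +45 mm; wider lamp head 42 mm wide, 26 mm high, from x = +45 to +85 mm. It slides on the shelf.
- torch_tail (a point): Centre of the torch's flat tail face (small brass contact disc), 13 mm above its underside, 85 mm from the origin. At the start the torch is in the dock lamp first, with 65 to 75 mm of the tail end standing out of the mouth.
- torch_head (a point): Centre of the torch's glass lamp face, 13 mm above its underside, 85 mm from the origin.
- dock: Charging dock fixed on the shelf: low bay with wooden side and back walls and frosted acrylic roof, no floor (the torch slides on the shelf). Origin: middle of its open mouth at shelf height z = 0; x axis level, into the dock; z up. Inside 60 mm wide, 36 high, 110 deep (x = 0 to 110 mm); outside 84 wide, 42 high, 124 long. No bystander lies within 65 mm of its axis, 250 mm out from the mouth.
- dock_contact (a point): Centre of the steel contact plate on the inside of the dock's back wall, 110 mm in from the mouth, 13 mm above the shelf.
- stylus: Bystander: grey tablet stylus, 157 mm long, 11 mm wide, 10 mm high. Origin under its middle.
- key: Bystander: bronze door key, 80 mm long, 5 mm thick. Origin under its middle.
- ring_bowl: Bystander: turquoise ceramic ring bowl, 90 mm across, 35 mm high. Origin under its centre.
- adapter: Bystander: black wall adapter, 55 x 45 x 30 mm high. Origin under its centre.
- power_bank: Bystander: grey power bank, 70 x 140 x 16 mm high. Origin under its centre.
- glasses_case: Bystander: brown glasses case, 60 x 155 x 42 mm high. Origin under its centre.
- tablet: Bystander: black tablet lying flat, 140 x 200 x 9 mm. Origin under its centre.
Not all that is in view belongs to the job. Of the things that look like the torch, take the one that is farthest to the robot's right at the start.

How it is judged:
On the way, in this order (a step that is already met when the one before it is completed fails the run):
1. The torch lies flat on the shelf, wholly outside the dock, let go and still (x of each of torch_head, torch_tail in the frame of dock below -0.005 m and contact force between the fingers and torch below 0.1 N and height (world z) of torch below 0.008 m and angle between torch's own x axis and vertical between 1.47 and 1.67 rad and linear speed of torch below 0.02 m/s and angular speed of torch below 0.15 rad/s), for 0.2 s.
2. The tail of the torch has entered the dock, lamp still outside (x of torch_tail in the frame of dock between 0.02 and 0.12 m and x of torch_head in the frame of dock below -0.02 m and y of torch_tail in the frame of dock between -0.03 and 0.03 m and height (world z) of torch_tail below 0.036 m), for 0.05 s.
At the end, for the whole second after the job is handed in: The torch lies flat in the dock tail first: its tail face within 10 mm of the contact plate and within 10 mm of the dock's centre line, its length within 8 degrees of the dock's axis, lamp outside, released and still (x of torch_tail in the frame of dock between 0.1 and 0.115 m and y of torch_tail in the frame of dock between -0.01 and 0.01 m and x of torch_head in the frame of dock below -0.04 m and angle between the x axis of torch and the x axis of dock, either way round below 0.14 rad and height (world z) of torch below 0.008 m and linear speed of torch below 0.02 m/s and angular speed of torch below 0.15 rad/s); the robot touches nothing.
It fails at once if The torch is rammed against the dock (over 40 N) (contact force between torch and dock above 40 N).
It fails at once if Another thing on the shelf is shifted by more than 30 mm (distance of any of stylus, key, ring_bowl, adapter, power_bank, glasses_case, tablet from where it was at the start of the episode above 0.03 m).
It also fails if it takes over 59 s, if anything falls off the work surface, if the arm or the gripper's body presses on something with over 40 N, if the wrist force passes 120 N, or if a joint passes its speed limit or range.

## Working session

There is one attempt and no reset: what is moved stays moved. The work goes in short steps, Python scripts to look and compute and a tool call to move; the robot and the scene stay as the last step left them, time stands still between calls to the robot, and variables do not carry over. Pictures are saved under pics/ and viewed, and the job is handed in when it is done.

Besides the shell and the picture viewer there is one more tool, called after "Emit:" as a command line: name --argument value ..., lists and objects as JSON in quotes. servo_tool: Moves the arm, as the interface text tells. Its arguments: {"type":"object","properties":{"steps":{"type":"array","items":{"type":"number"}},"newtons":{"type":"number"}},"required":["steps"]}

```bash
ls; mkdir -p pics
cat > h.py <<'E'
import numpy as np, cv2
from bench import telemetry, viewer, ticket, manip
def shot(name,f):
    c=viewer.camera(name); cv2.imwrite(f'pics/{f}.png',c['image'][:,:,::-1]); np.savez(f'pics/{f}.npz',**{k:np.array(v) for k,v in c.items()}); return c
def load(f): return dict(np.load(f'pics/{f}.npz'))
def ray(c,u,v,z):
    T=c['T']; d=T[:3,:3]@np.array([(u-c['cx'])/c['fx'],(v-c['cy'])/c['fy'],1]); o=T[:3,3]
    return o+d*(z-o[2])/d[2]
def proj(c,p):
    T=c['T']; q=T[:3,:3].T@(np.asarray(p)-T[:3,3]); return np.array([c['fx']*q[0]/q[2]+c['cx'],c['fy']*q[1]/q[2]+c['cy']])
E
python3 - <<'E'
from h import *
for n in ['scene','top']:
    c=shot(n,n+'0'); print(c['T'],c['fx'])
s=telemetry.sense(); print(s)
E
```

```text
pics
[[ 0.66605213  0.60315944 -0.43883169  0.94786176]
 [ 0.74580203 -0.54829801  0.37834987 -0.37987047]
 [-0.01240525 -0.5792823  -0.81503259  0.85073733]
 [ 0.          0.          0.          1.        ]] 347.0403183097392
[[ 0.02672578 -0.99629515  0.08174174  0.41578474]
 [-0.99964081 -0.02647308  0.00417382  0.01322689]
 [-0.0019944  -0.08182393 -0.9966448   1.20490441]
 [ 0.          0.          0.          1.        ]] 421.8902928091182
{'time_s': 0.1, 'joints': array([-1.18528146e+00,  5.27920493e-02,  1.40165926e+00,  6.93101282e-07,
        1.68858777e+00, -7.02966623e-02]), 'qvel': array([ 2.97885225e-05, -1.02931638e-03, -1.37891842e-03, -1.00463528e-03,
        9.94000278e-04,  8.70775779e-04]), 'joint_efforts': array([ 4.73508771e-04, -3.82581496e+01, -3.60987139e+01, -1.20520881e-04,
        4.74294968e-03, -4.08122423e-05]), 'position': array([ 0.23100741, -0.47110458,  0.2101289 ]), 'tcp_rot': array([[ 8.97904090e-01,  4.40190812e-01, -5.43268484e-04],
       [ 4.40191135e-01, -8.97903095e-01,  1.34051850e-03],
       [ 1.02281472e-04, -1.44279901e-03, -9.99998954e-01]]), 'contact_force': array([-0.79463129, -0.55848518, -0.09110614]), 'wrist_torque': array([ 0.02323209, -0.00693369, -0.04633127]), 'grip_width': 0.08541551436840089}
```

View pics/scene0.png

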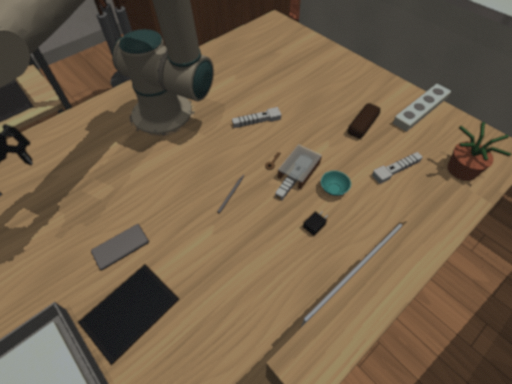

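View pics/top0.png

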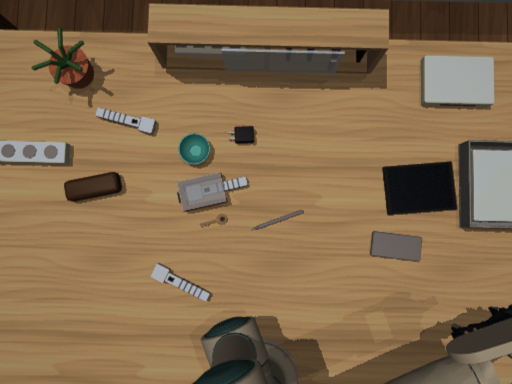

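The top view shows the torch-like things at (125,121), (181,283) and (236,184) (the one in the dock). Image right is the robot's right, so the docked one, farthest right, fits. I'll confirm it in an enlarged crop.

Run:
```python
from h import *
a=load('top0')['image'][155:245,165:315,::-1]; b=load('scene0')['image'][140:220,255:365,::-1]
a=cv2.resize(a,(750,450),interpolation=cv2.INTER_CUBIC);cv2.imwrite('pics/ca.png',a)
b=cv2.resize(b,(770,560),interpolation=cv2.INTER_CUBIC);cv2.imwrite('pics/cb.png',b)
```

```text
(no output)
```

View pics/ca.png

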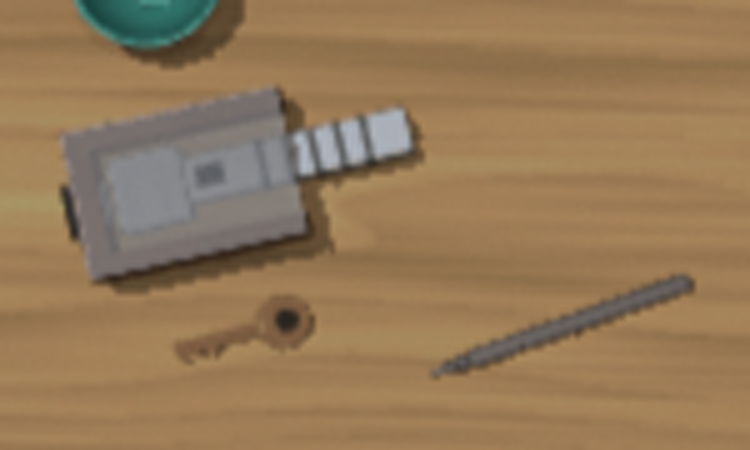

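View pics/cb.png

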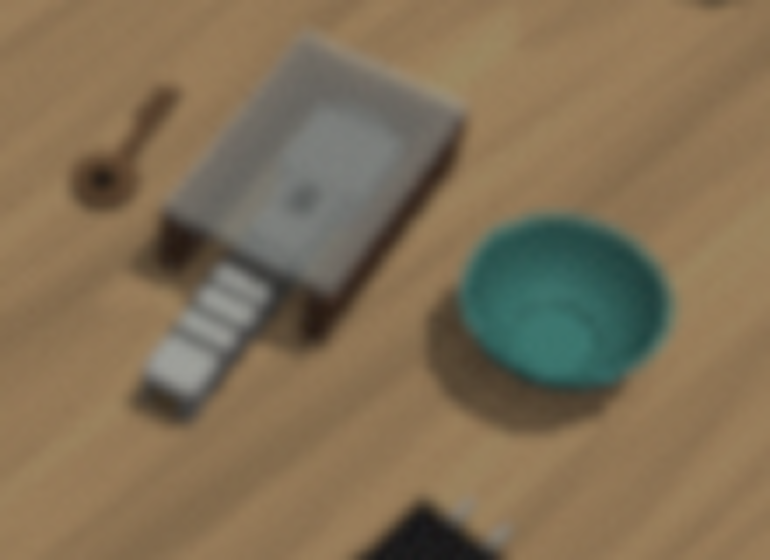

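Run:
```python
from h import *
c=load('top0')
f=lambda u,v,z: ray(c,165+u/5,155+v/5,z)
R=[f(*p,.042) for p in [(279,88),(305,235),(95,280),(63,135)]]
for r in R: print(r.round(4))
ft=(R[0]+R[1])/2; bk=(R[2]+R[3])/2
d=bk-ft; print('mouth',ft,'len',np.linalg.norm(d),'w',np.linalg.norm(R[0]-R[1]),'ax deg',np.degrees(np.arctan2(d[1],d[0])))
w=R[1]-R[0];print('ax from w',np.degrees(np.arctan2(w[1],w[0])))
T=[f(*p,.026) for p in [(403,108),(414,152),(300,178),(293,135)]]
for r in T: print(r.round(4))
t=(T[0]+T[1])/2;m=(T[2]+T[3])/2;e=m-t;print('tail',t,'w',np.linalg.norm(T[0]-T[1]),'out',np.linalg.norm(e),np.degrees(np.arctan2(e[1],e[0])))
for n,u,v in [('bowl',195,149),('key',215,221),('sty',278,220),('adp',244,135),('styR',303,212),('styL',253,228.5)]: print(n,ray(c,u,v,.01))
```

```text
[0.5744 0.1187 0.042 ]
[0.4929 0.1016 0.042 ]
[0.465  0.2166 0.042 ]
[0.545  0.2376 0.042 ]
mouth [0.53367694 0.11011823 0.042     ] len 0.12045840146273375 w 0.08323674913879024 ax deg 103.78293881957026
ax from w -168.13208000449197
[0.5671 0.05   0.026 ]
[0.5424 0.0431 0.026 ]
[0.526  0.1066 0.026 ]
[0.5502 0.1114 0.026 ]
tail [0.55472688 0.04650725 0.026     ] w 0.025674336793031372 out 0.0646659267869378 104.91769243699197
bowl [0.64502571 0.19788093 0.01      ]
key [0.44040569 0.13334241 0.01      ]
sty [ 0.44798337 -0.04472199  0.01      ]
adp [0.68948867 0.05852756 0.01      ]
styR [ 0.47249793 -0.11499175  0.01      ]
styL [0.42213133 0.02530834 0.01      ]
```

Emit:
servo_tool --steps '[2.65, 4.48, -0.8, 6.5, 0, 2.65, 4.48, -0.8, 6.5, 0, 2.65, 4.48, -0.8, 6.5, 0, 2.65, 4.48, -0.8, 6.5, 0, 2.65, 4.48, -0.8, 6.5, 0, 2.65, 4.48, -0.8, 6.5, 0, 2.65, 4.48, -0.8, 6.5, 0, 2.65, 4.48, -0.8, 6.5, 0, 2.65, 4.48, -0.8, 6.5, 0, 2.65, 4.48, -0.8, 6.5, 0, 2.65, 4.48, -0.8, 6.5, 0, 2.65, 4.48, -0.8, 6.5, 0]' --newtons 40

```text
time_s: 1.6
position: [0.5496, 0.0678, 0.1143]
tcp_rot: [[-0.248, 0.969, -0.0], [0.969, 0.248, -0.0], [-0.0, -0.001, -1.0]]
contact_force: [1.7, -1.1, 0.6]
grip_width: 0.0852
```

Emit:
servo_tool --steps '[0, 0, 0, 0, 0, 0, 0, 0, 0, 0]'

```text
time_s: 1.85
position: [0.5487, 0.0658, 0.1145]
tcp_rot: [[-0.243, 0.97, -0.001], [0.97, 0.243, -0.0], [-0.0, -0.001, -1.0]]
contact_force: [-1.0, -0.7, 0.1]
grip_width: 0.0856
```

Emit:
servo_tool --steps '[0, 0, -3, 0, 0, 0, 0, -3, 0, 0, 0, 0, -2.5, 0, 0, 0, 0, -1.5, 0, 0, 0, 0, -0.8, 0, 0, 0, 0, 0, 0, 0, 0, 0, 0, 0, 0]'

```text
time_s: 2.72
position: [0.5498, 0.0661, 0.008]
tcp_rot: [[-0.244, 0.97, 0.002], [0.97, 0.244, 0.0], [-0.0, 0.002, -1.0]]
contact_force: [-0.0, -0.2, 0.7]
grip_width: 0.0854
```

Run:
```python
from h import *
a=shot('scene','s1')['image'][130:230,240:370,::-1]
cv2.imwrite('pics/s1c.png',cv2.resize(a,(780,600),interpolation=cv2.INTER_CUBIC))
```

```text
(no output)
```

View pics/s1c.png

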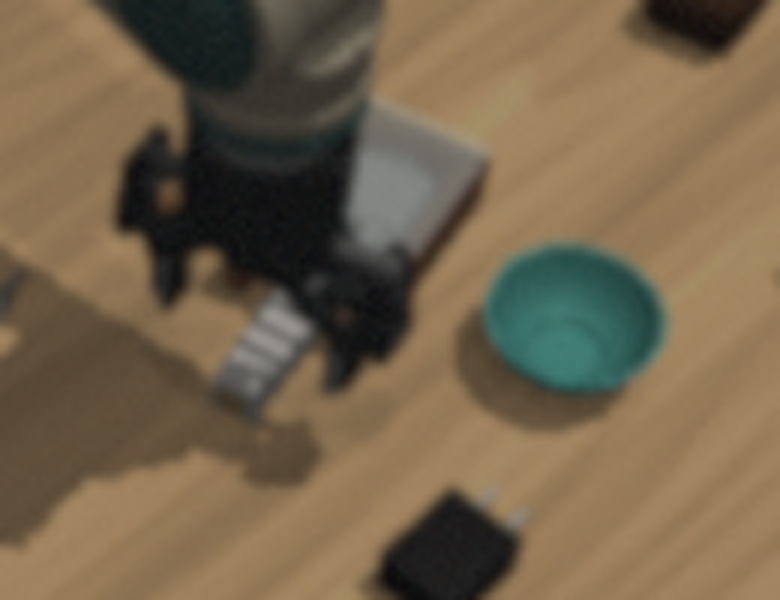

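The fingers straddle the tail at crop (265,345). I'll close on it.

Emit:
servo_tool --steps '[0, 0, -0.2, 0, 0.3, 0, 0, 0, 0, 0.6, 0, 0, 0, 0, 0.9, 0, 0, 0, 0, 1, 0, 0, 0, 0, 1, 0, 0, 0, 0, 1]' --newtons 40

```text
time_s: 3.52
position: [0.5496, 0.0662, 0.0057]
tcp_rot: [[-0.244, 0.97, 0.001], [0.97, 0.244, 0.0], [-0.0, 0.001, -1.0]]
contact_force: [-0.5, 0.1, 4.5]
grip_width: -0.0
```

Emit:
servo_tool --steps '[0, 0, 0, 0, 1, 0, 0, 0, 0, 1]' --newtons 60

```text
time_s: 3.78
position: [0.5496, 0.0662, 0.0057]
tcp_rot: [[-0.244, 0.97, 0.001], [0.97, 0.244, 0.0], [-0.0, 0.001, -1.0]]
contact_force: [-1.3, -0.5, 5.1]
grip_width: -0.0001
```

The opening reads 0, so the grasp went wrong. I'll look.

Run:
```python
from h import *
a=shot('scene','s2')['image'][130:230,240:370,::-1]
cv2.imwrite('pics/s2c.png',cv2.resize(a,(780,600),interpolation=cv2.INTER_CUBIC))
```

```text
(no output)
```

View pics/s2c.png

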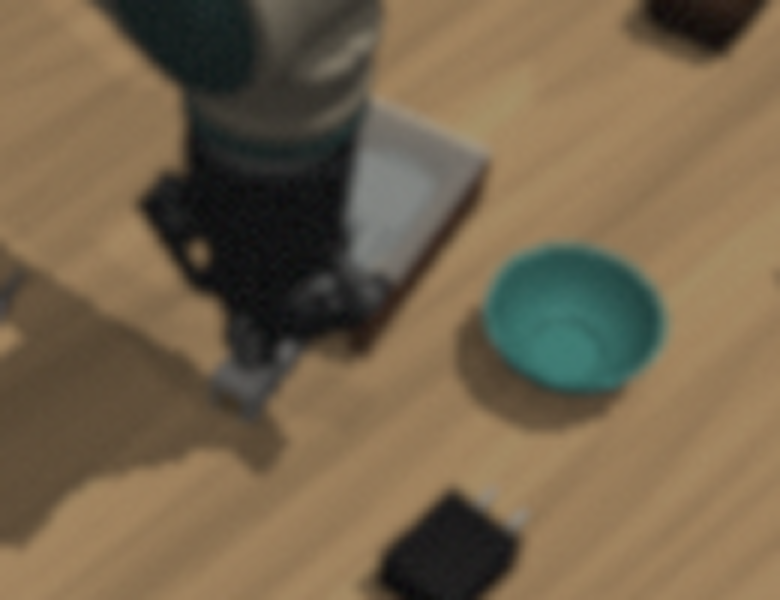

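Run:
```python
from h import *
c=load('s1'); y=np.array([.97,.244,0]); p=np.array([.5496,.0662,0])
for z in (.006,.02,.035,.05):
  for o in (-.05,-.013,0,.013,.05):
    q=(proj(c,p+y*o+[0,0,z])-[240,130])*6; print(z,o,q.round())
print(telemetry.sense())
a=shot('top','t2')['image'][140:230,165:315,::-1]
cv2.imwrite('pics/t2c.png',cv2.resize(a,(750,450),interpolation=cv2.INTER_CUBIC))
```

```text
0.006 -0.05 [164. 335.]
0.006 -0.013 [227. 368.]
0.006 0 [249. 380.]
0.006 0.013 [271. 392.]
0.006 0.05 [336. 426.]
0.02 -0.05 [165. 318.]
0.02 -0.013 [228. 351.]
0.02 0 [250. 363.]
0.02 0.013 [273. 375.]
0.02 0.05 [339. 410.]
0.035 -0.05 [165. 300.]
0.035 -0.013 [229. 333.]
0.035 0 [252. 345.]
0.035 0.013 [275. 357.]
0.035 0.05 [341. 392.]
0.05 -0.05 [166. 281.]
0.05 -0.013 [230. 315.]
0.05 0 [253. 327.]
0.05 0.013 [277. 339.]
0.05 0.05 [344. 374.]
{'time_s': 3.825, 'joints': array([ 5.31710239e-02,  2.97673908e-01,  1.54893406e+00, -3.58781956e-05,
        1.29374327e+00, -1.93193585e-01]), 'qvel': array([ 0.00042562, -0.00011624, -0.0003468 ,  0.00024083,  0.00014696,
       -0.00044808]), 'joint_efforts': array([ 3.64487199e-02, -4.09327984e+01, -2.99811995e+01,  3.84572719e-02,
       -3.13468510e-01,  2.54277338e-04]), 'position': array([0.54957971, 0.06619112, 0.00567622]), 'tcp_rot': array([[-2.43889284e-01,  9.69802287e-01,  1.24148764e-03],
       [ 9.69803043e-01,  2.43889434e-01,  3.15146027e-05],
       [-2.72222785e-04,  1.21168457e-03, -9.99999229e-01]]), 'contact_force': array([-1.34593935, -1.17775375,  6.53738447]), 'wrist_torque': array([-0.02060212,  0.1984205 , -0.00662979]), 'grip_width': 0.0001241787017322658}
```

View pics/t2c.png

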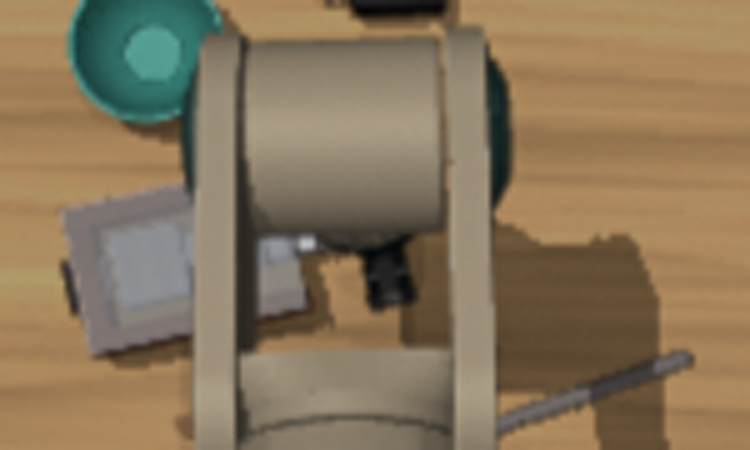

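Run:
```python
from h import *
print([ (k,getattr(manip,k)) for k in dir(manip) if k[0]!='_'])
```

```text
[('MotionError', <class 'bench.MotionError'>), ('hold_point_z', 0.0187)]
```

Emit:
servo_tool --steps '[0, 0, 0.5, 0, 1, 0, 0, 1, 0, 1, 0, 0, 2, 0, 1, 0, 0, 0, 0, 1]'

```text
time_s: 4.38
position: [0.5504, 0.0663, 0.0419]
tcp_rot: [[-0.244, 0.97, 0.004], [0.97, 0.244, 0.0], [-0.001, 0.004, -1.0]]
contact_force: [-0.6, 0.4, 0.3]
grip_width: 0.0
```

Run:
```python
from h import *
c=shot('scene','s3');a=c['image'][130:230,240:370,::-1]
s=telemetry.sense();p=s['position'];print(p,s['contact_force'])
for dz in (0,.01,.02,.03): print(dz,((proj(c,p+[0,0,dz])-[240,130])*6).round())
cv2.imwrite('pics/s3c.png',cv2.resize(a,(780,600),interpolation=cv2.INTER_CUBIC))
```

```text
[0.54961014 0.06620912 0.04061659] [ 0.30682816  0.52217549 -0.29118308]
0 [252. 338.]
0.01 [254. 326.]
0.02 [255. 313.]
0.03 [256. 301.]
```

View pics/s3c.png

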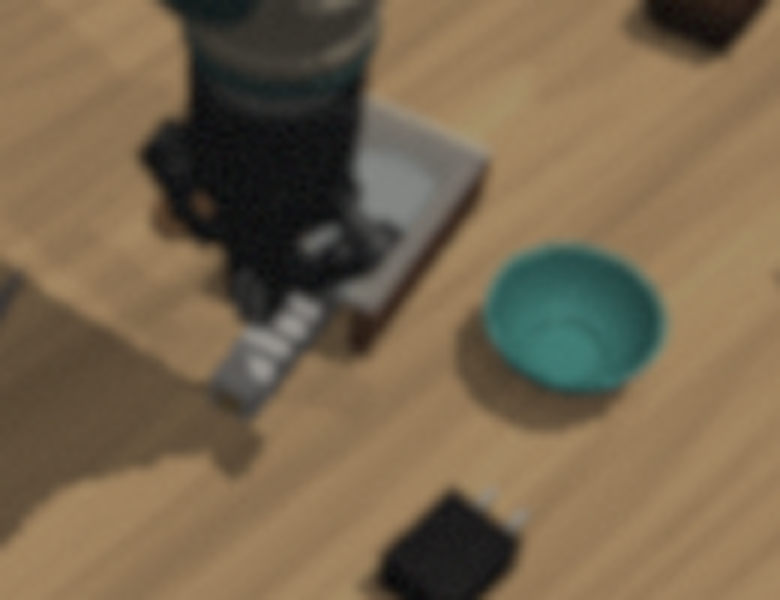

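The finger tip shows at crop (252,313). Its ray, plus the contact on the torch top (26 mm) at a reported z of 5.7 mm, says the reported z reads about 20 mm too low. I closed above the torch. I'll open, go down to reported z ≈ -14 mm and watch the force.

Emit:
servo_tool --steps '[0, 0, 0, 0, 0, 0, 0, 0, 0, 0, 0, 0, 0, 0, 0, 0, 0, 0, 0, 0, 0, 0, 0, 0, 0, 0, 0, -2, 0, 0, 0, 0, -1.5, 0, 0, 0, 0, -1, 0, 0, 0, 0, 0, 0, 0]'

```text
time_s: 5.55
position: [0.5485, 0.0661, -0.006]
tcp_rot: [[-0.244, 0.97, -0.002], [0.97, 0.244, -0.0], [0.0, -0.002, -1.0]]
contact_force: [-0.8, -0.3, 0.3]
grip_width: 0.0852
```

Emit:
servo_tool --steps '[0, 0, -0.5, 0, 0, 0, 0, -0.4, 0, 0, 0, 0, 0, 0, 0]'

```text
time_s: 5.92
position: [0.549, 0.0662, -0.0143]
tcp_rot: [[-0.244, 0.97, -0.0], [0.97, 0.244, -0.0], [0.0, -0.0, -1.0]]
contact_force: [-0.8, 0.5, -0.3]
grip_width: 0.0856
```

Emit:
servo_tool --steps '[0, 0, 0, 0, 0.3, 0, 0, 0, 0, 0.6, 0, 0, 0, 0, 0.9, 0, 0, 0, 0, 1, 0, 0, 0, 0, 1, 0, 0, 0, 0, 1]' --newtons 30

```text
time_s: 6.68
position: [0.5493, 0.0662, -0.0139]
tcp_rot: [[-0.244, 0.97, 0.001], [0.97, 0.244, 0.0], [-0.0, 0.001, -1.0]]
contact_force: [-0.4, 0.0, 2.8]
grip_width: 0.0254
```

Emit:
servo_tool --steps '[0, 0, 0, 0, 1, 0, 0, 0, 0, 1]' --newtons 60

```text
time_s: 6.92
position: [0.5494, 0.0662, -0.0137]
tcp_rot: [[-0.244, 0.97, 0.001], [0.97, 0.244, 0.0], [-0.0, 0.001, -1.0]]
contact_force: [0.5, -0.3, 3.5]
grip_width: 0.0249
```

Gripped (25 mm opening). Now pull straight out along the axis.

Emit:
servo_tool --steps '[0.1, -0.5, 0.1, 0, 1, 0.23, -0.97, 0.1, 0, 1, 0.35, -1.46, 0, 0, 1, 0.47, -1.94, 0, 0, 1, 0.47, -1.94, 0, 0, 1, 0.47, -1.94, 0, 0, 1, 0.47, -1.94, 0, 0, 1, 0.47, -1.94, 0, 0, 1, 0.23, -0.97, 0, 0, 1, 0, 0, 0, 0, 1]'

```text
time_s: 8.18
position: [0.5818, -0.0704, -0.0122]
tcp_rot: [[-0.243, 0.97, 0.0], [0.97, 0.243, 0.0], [0.0, 0.0, -1.0]]
contact_force: [0.4, 0.2, -0.8]
grip_width: 0.0249
```

Run:
```python
from h import *
c=shot('scene','s4');a=c['image'][110:260,200:400,::-1]
cv2.imwrite('pics/s4c.png',cv2.resize(a,(800,600),interpolation=cv2.INTER_CUBIC))
print(telemetry.sense()['joints'])
```

```text
[-1.82525073e-01  4.04560278e-01  1.45300983e+00  2.90762676e-04
  1.28422972e+00 -4.28742169e-01]
```

View pics/s4c.png

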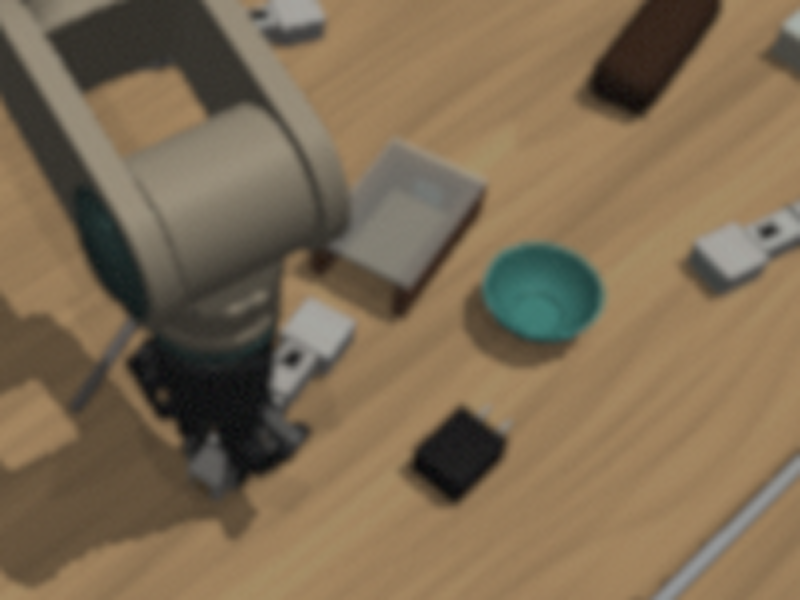

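The torch is out, with the lamp at crop (320,330). I'll lift it, turn it half round at height and lay it down.

Emit:
servo_tool --steps '[0, 0, 1.5, 0, 1, 0, 0, 3, 0, 1, 0, 0, 3, 0, 1, 0, 0, 1, -5, 1, 0, 0, 0, -10, 1, 0, 0, 0, -10, 1, 0, 0, 0, -10, 1, 0, 0, 0, -10, 1, 0, 0, 0, -10, 1, 0, 0, 0, -10, 1, 0, 0, 0, -10, 1, 0, 0, 0, -10, 1]'

```text
time_s: 9.72
position: [0.5819, -0.0691, 0.0742]
tcp_rot: [[0.946, 0.323, 0.001], [0.323, -0.946, -0.0], [0.001, 0.0, -1.0]]
contact_force: [0.6, 0.6, -1.6]
grip_width: 0.0248
```

Emit:
servo_tool --steps '[0, 0, 0, -10, 1, 0, 0, 0, -10, 1, 0, 0, 0, -10, 1, 0, 0, 0, -10, 1, 0, 0, 0, -10, 1, 0, 0, 0, -10, 1, 0, 0, 0, -10, 1, 0, 0, 0, -10, 1, 0, 0, 0, -10, 1, 0, 0, 0, -5.4, 1, 0, 0, 0, 0, 1]'

```text
time_s: 11.1
position: [0.5819, -0.0692, 0.074]
tcp_rot: [[0.239, -0.971, 0.001], [-0.971, -0.239, 0.0], [0.0, -0.001, -1.0]]
contact_force: [-0.1, 0.6, -1.1]
grip_width: 0.0247
```

Run:
```python
from h import *
c=shot('scene','s5');a=c['image'][110:260,170:370,::-1]
cv2.imwrite('pics/s5c.png',cv2.resize(a,(800,600),interpolation=cv2.INTER_CUBIC))
print(telemetry.sense()['joints'])
```

```text
[-1.81625533e-01  3.04947508e-01  1.39323776e+00  2.07861067e-04
  1.44255423e+00  2.71778557e+00]
```

View pics/s5c.png

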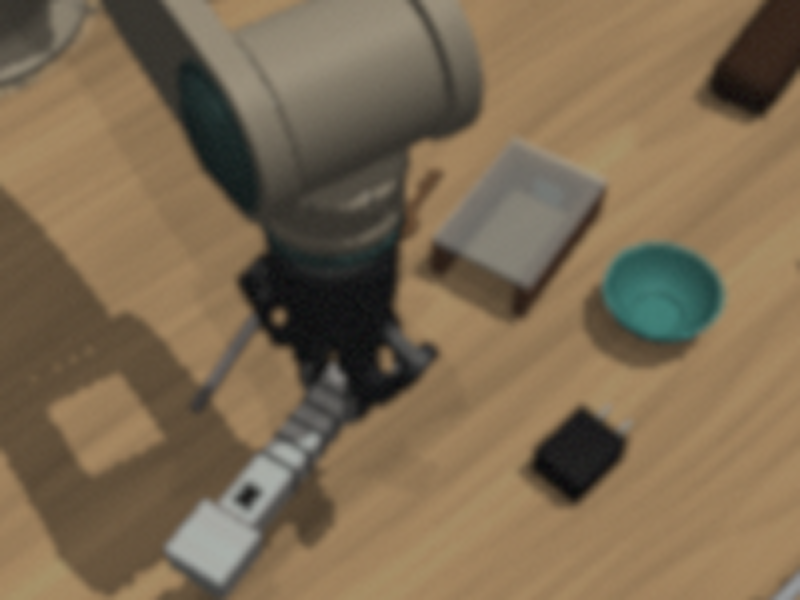

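The torch is held tail towards the dock, with its lamp at crop (215,545). Lowering it.

Emit:
servo_tool --steps '[0, 0, -2.5, 0, 1, 0, 0, -2.5, 0, 1, 0, 0, -2, 0, 1, 0, 0, -0.8, 0, 1, 0, 0, -0.4, 0, 1, 0, 0, -0.3, 0, 1, 0, 0, 0, 0, 1]'

```text
time_s: 12.02
position: [0.582, -0.0699, -0.0117]
tcp_rot: [[0.237, -0.971, 0.001], [-0.971, -0.237, -0.0], [0.0, -0.001, -1.0]]
contact_force: [0.2, 0.6, -1.3]
grip_width: 0.0245
```

Emit:
servo_tool --steps '[0, 0, -0.1, 0, 1, 0, 0, 0, 0, 1]'

```text
time_s: 12.28
position: [0.5818, -0.0698, -0.0129]
tcp_rot: [[0.237, -0.971, 0.0], [-0.971, -0.237, -0.0], [0.0, -0.0, -1.0]]
contact_force: [-0.7, -0.3, -1.1]
grip_width: 0.0248
```

Emit:
servo_tool --steps '[0, 0, 0, 0, 0.6, 0, 0, 0, 0, 0.3, 0, 0, 0, 0, 0, 0, 0, 0, 0, 0, 0, 0, 0, 0, 0, 0, 0, 1, 0, 0, 0, 0, 3, 0, 0, 0, 0, 4, 0, 0, -2, 2, 4, 10, 0, -3, 4, 1, 10, 0, -3, 4, 1, 10, 0, -3, 4, 0, 10, 0]'

```text
time_s: 13.78
position: [0.4713, 0.0713, 0.1288]
tcp_rot: [[0.809, -0.587, 0.003], [-0.587, -0.809, 0.0], [0.002, -0.002, -1.0]]
contact_force: [0.2, 0.4, 0.5]
grip_width: 0.0854
```

Emit:
servo_tool --steps '[-2, 4, 0, 10, 0, -2, 4, 0, 10, 0, -2, 4, 0, 10, 0, 0, 0, 0, 10, 0, 0, 0, 0, 10, 0, 0, 0, 0, 10, 0, 0, 0, 0, 10, 0, 0, 0, 0, 10, 0, 0, 0, 0, 10, 0, 0, 0, 0, 10, 0]'

```text
time_s: 15.02
position: [0.4119, 0.1902, 0.1278]
tcp_rot: [[0.438, 0.899, 0.001], [0.899, -0.438, 0.0], [0.001, 0.001, -1.0]]
contact_force: [-0.4, 0.3, -0.8]
grip_width: 0.0853
```

Run:
```python
from h import *
c=shot('scene','s6');a=c['image'][110:260,170:370,::-1]
cv2.imwrite('pics/s6c.png',cv2.resize(a,(800,600),interpolation=cv2.INTER_CUBIC))
c=shot('top','t6');a=c['image'][155:245,165:315,::-1]
cv2.imwrite('pics/t6c.png',cv2.resize(a,(750,450),interpolation=cv2.INTER_CUBIC))
```

```text
(no output)
```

View pics/t6c.png

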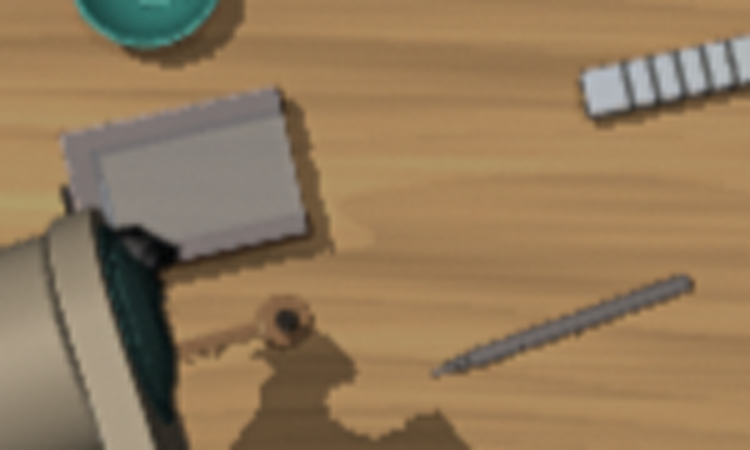

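View pics/s6c.png

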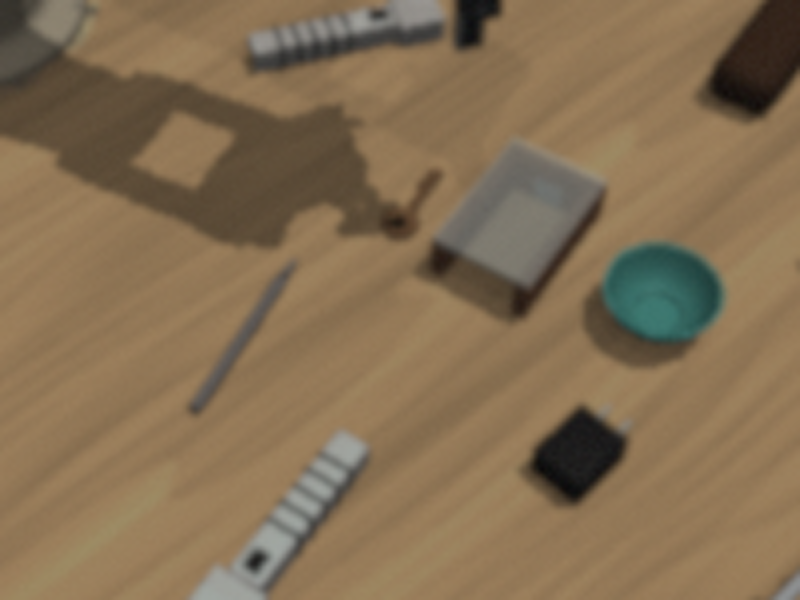

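The torch lies flat and clear of the dock, tail at top crop (582,90). Measuring it.

Run:
```python
from h import *
c=load('top'+'0'); c=load('t6'); im=c['image']
a=im[150:200,270:350,::-1]; cv2.imwrite('pics/t6d.png',cv2.resize(a,(800,500),interpolation=cv2.INTER_CUBIC))
hsv=cv2.cvtColor(im,cv2.COLOR_RGB2HSV); m=((hsv[...,1]<60)&(hsv[...,2]>120)).astype(np.uint8)
m[:,:270]=0;m[:,350:]=0;m[:150]=0;m[200:]=0
m=cv2.morphologyEx(m,cv2.MORPH_CLOSE,np.ones((3,3)))
ct=max(cv2.findContours(m,cv2.RETR_EXTERNAL,cv2.CHAIN_APPROX_NONE)[0],key=cv2.contourArea)
r=cv2.minAreaRect(ct);print(r)
P=np.array([ray(c,*p,.026)[:2] for p in cv2.boxPoints(r)]);print(P.round(4))
# fit centreline over all mask px
ys,xs=np.nonzero(m);Q=np.array([ray(c,x,y,.026)[:2] for x,y in zip(xs,ys)])
v=cv2.fitLine(Q.astype(np.float32),cv2.DIST_L2,0,.01,.01).ravel();ang=np.degrees(np.arctan2(v[1],v[0]))
t=(Q-v[2:])@v[:2];print(v,ang,'ends',v[2:]+v[:2]*(t.min()),v[2:]+v[:2]*t.max(),t.max()-t.min())
s=telemetry.sense();print(s['position'],s['joints'])
```

```text
((310.7692565917969, 166.34616088867188), (14.708709716796875, 59.81542205810547), 78.69007110595703)
[[ 0.6026 -0.0461]
 [ 0.6404 -0.211 ]
 [ 0.5995 -0.2196]
 [ 0.5619 -0.0551]]
[ 0.24215543 -0.9702375   0.60162395 -0.14089012] -75.986206 ends [ 0.57922169 -0.05113159] [ 0.62020289 -0.21532985] 0.16923512295596066
[0.4118525  0.19025139 0.12769564] [ 3.51355037e-01 -1.10816554e-01  1.72707383e+00 -6.33601773e-05
  1.52417167e+00  8.08909420e-01]
```

View pics/t6d.png

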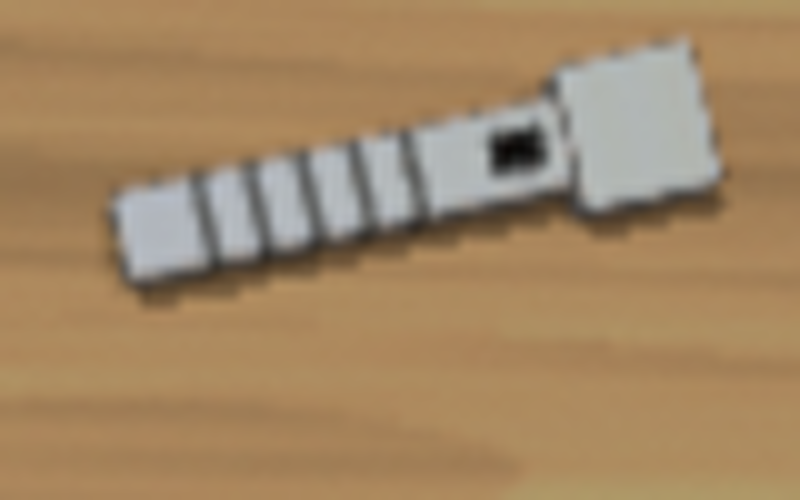

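Run:
```python
from h import *
c=load('s6'); f=lambda u,v,z: ray(c,170+u/4,110+v/4,z)
fl,fr,br,bl=[f(*p,.042) for p in [(434,243),(521,284),(605,187),(517,141)]]
ft=(fl+fr)/2;bk=(bl+br)/2;d=bk-ft;print('mouth',ft,np.linalg.norm(d),np.linalg.norm(fl-fr),np.degrees(np.arctan2(d[1],d[0])))
# torch tail top corners
a,b=f(338,430,.026),f(371,449,.026);print('tail',(a+b)/2,np.linalg.norm(a-b))
```

```text
mouth [0.53683252 0.10814953 0.042     ] 0.12028585472120742 0.0731509062080748 102.43659530505576
tail [ 0.58088369 -0.05359034  0.026     ] 0.027370696801066966
```

Emit:
servo_tool --steps '[2.54, -4.83, 0, 5, 0, 2.54, -4.83, 0, 5, 0, 2.54, -4.83, 0, 5, 0, 2.54, -4.83, 0, 5, 0, 2.54, -4.83, 0, 5, 0, 2.54, -4.83, 0, 5, 0, 2.54, -4.83, 0, 5, 0, 2.54, -4.83, 0, 5, 0, 0, 0, 0, 0, 0, 0, 0, 0, 0, 0]' --newtons 30

```text
time_s: 16.38
position: [0.6148, -0.1959, 0.1269]
tcp_rot: [[-0.234, 0.972, -0.0], [0.972, 0.234, 0.0], [0.001, -0.0, -1.0]]
contact_force: [0.7, 0.3, 1.1]
grip_width: 0.0853
```

Emit:
servo_tool --steps '[0, 0, -4, 0, 0, 0, 0, -4, 0, 0, 0, 0, -3, 0, 0, 0, 0, -2, 0, 0, 0, 0, -0.6, 0, 0, 0, 0, -0.4, 0, 0, 0, 0, 0, 0, 0]'

```text
time_s: 17.25
position: [0.6155, -0.1963, -0.012]
tcp_rot: [[-0.237, 0.972, 0.002], [0.972, 0.237, -0.001], [-0.001, 0.001, -1.0]]
contact_force: [0.2, 0.9, -0.3]
grip_width: 0.0853
```

Emit:
servo_tool --steps '[0, 0, 0, 0, 0.3, 0, 0, 0, 0, 0.5, 0, 0, 0, 0, 0.7, 0, 0, 0, 0, 1, 0, 0, 0, 0, 1, 0, 0, 0, 0, 1]' --newtons 40

```text
time_s: 18.0
position: [0.6153, -0.1964, -0.0124]
tcp_rot: [[-0.237, 0.971, 0.001], [0.971, 0.237, -0.0], [-0.001, 0.001, -1.0]]
contact_force: [-1.0, -0.3, 4.5]
grip_width: 0.0408
```

Gripped on the lamp (41 mm opening). I'll advance 14 cm while shifting 8 mm sideways onto the dock's axis, then look.

Emit:
servo_tool --steps '[-0.38, 0, 0.05, 0, 1, -0.38, -0.18, 0, 0, 1, -0.35, 1.46, 0, 0, 1, -0.47, 1.94, 0, 0, 1, -0.47, 1.94, 0, 0, 1, -0.47, 1.94, 0, 0, 1, -0.47, 1.94, 0, 0, 1, -0.47, 1.94, 0, 0, 1, -0.35, 1.46, 0, 0, 1, -0.23, 0.97, 0, 0, 1, 0, 0, 0, 0, 1]'

```text
time_s: 19.38
position: [0.5742, -0.0602, -0.0125]
tcp_rot: [[-0.238, 0.971, -0.001], [0.971, 0.238, 0.002], [0.002, -0.0, -1.0]]
contact_force: [-0.7, 3.9, 6.6]
grip_width: 0.041
```

Run:
```python
from h import *
c=shot('scene','s7');a=c['image'][130:230,220:350,::-1]
cv2.imwrite('pics/s7c.png',cv2.resize(a,(780,600),interpolation=cv2.INTER_CUBIC))
c=shot('top','t7');a=c['image'][155:245,165:315,::-1]
cv2.imwrite('pics/t7c.png',cv2.resize(a,(750,450),interpolation=cv2.INTER_CUBIC))
```

```text
(no output)
```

View pics/s7c.png

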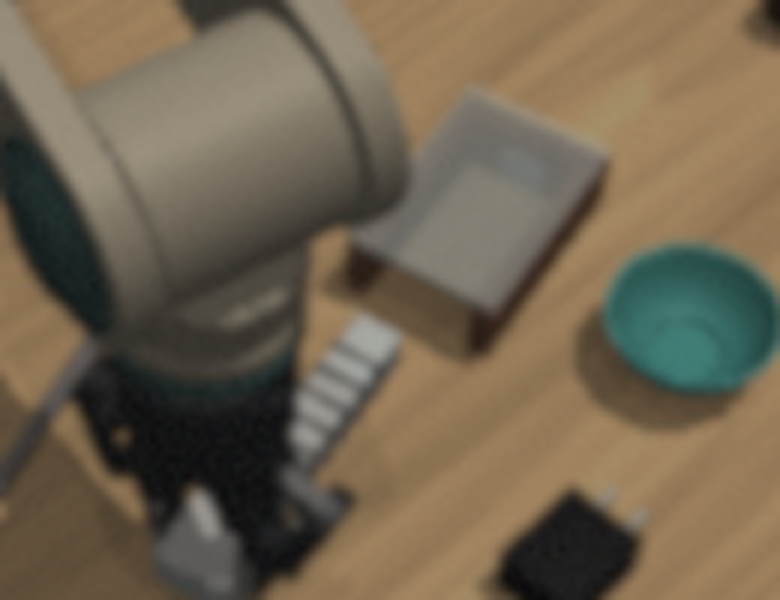

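View pics/t7c.png

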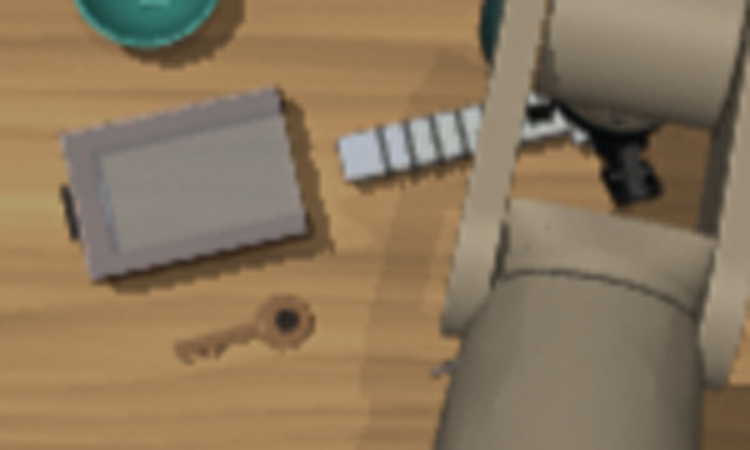

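Run:
```python
from h import *
c=load('t7'); f=lambda u,v,z: ray(c,165+u/5,155+v/5,z)
d=np.array([np.cos(np.radians(103.7)),np.sin(np.radians(103.7))]);n=np.array([d[1],-d[0]])
mo=np.array([.5337,.1101])
A=[f(*p,.026)[:2] for p in [(337,137),(345,182),(470,108),(475,155)]]
for p in (A[0],A[1],(A[0]+A[1])/2,(A[2]+A[3])/2): print(p.round(4),'dock x %.4f lat %.4f'%((p-mo)@d,(p-mo)@n))
e=A[0]+A[1]-A[2]-A[3];print(np.degrees(np.arctan2(e[1],e[0])))
for q in [(279,88),(305,235),(95,280),(63,135)]: p=f(*q,.042)[:2];print('dock corner %.4f %.4f'%((p-mo)@d,(p-mo)@n))
c=load('s7'); f=lambda u,v,z: ray(c,220+u/6,130+v/6,z)
a,b=f(362,314,.026)[:2],f(403,340,.026)[:2]; p=(a+b)/2;print('scene tail',(p-mo)@d,(p-mo)@n,np.linalg.norm(a-b))
# mouth wall bases (outer) on front: left outer roof corner, right outer
for q in [(352,243),(487,315),(608,160),(475,88)]: p=f(*q,.042)[:2];print('sc dock corner %.4f %.4f'%((p-mo)@d,(p-mo)@n))
print(telemetry.sense()['contact_force'],telemetry.sense()['position'])
```

```text
[0.5497 0.0866] dock x -0.0266 lat 0.0100
[0.5244 0.0813] dock x -0.0258 lat -0.0158
[0.5371 0.0839] dock x -0.0262 lat -0.0029
[0.5548 0.0105] dock x -0.1018 lat -0.0031
103.61157674455721
dock corner -0.0013 0.0416
dock corner 0.0014 -0.0416
dock corner 0.1197 -0.0415
dock corner 0.1212 0.0411
scene tail -0.028247512530280457 0.00036618219734257197 0.025244785015474284
sc dock corner -0.0031 -0.0341
sc dock corner -0.0044 0.0441
sc dock corner 0.1161 0.0454
sc dock corner 0.1215 -0.0364
[-1.41511568  5.36453028  7.79791883] [ 0.57419967 -0.06014408 -0.01246819]
```

The torch is straight (103.6° against 103.7°) but about 3.5 mm to one side. I'll correct that, ease the downward pressure and insert 12 cm.

Emit:
servo_tool --steps '[0.34, 0.08, 0.1, 0, 1, -0.24, 0.97, 0, 0, 1, -0.36, 1.46, 0, 0, 1, -0.36, 1.46, 0, 0, 1, -0.36, 1.46, 0, 0, 1, 0, 0, 0, 0, 1]'

```text
time_s: 20.23
position: [0.5643, -0.0064, -0.0117]
tcp_rot: [[-0.239, 0.971, -0.0], [0.971, 0.239, 0.0], [0.0, -0.0, -1.0]]
contact_force: [0.6, -1.6, -1.4]
grip_width: 0.0415
```

Emit:
servo_tool --steps '[-0.24, 0.97, 0, 0, 1, -0.36, 1.46, 0, 0, 1, -0.36, 1.46, 0, 0, 1, -0.36, 1.46, 0, 0, 1, -0.24, 0.97, 0, 0, 1, 0, 0, 0, 0, 1]'

```text
time_s: 20.98
position: [0.549, 0.0562, -0.0116]
tcp_rot: [[-0.238, 0.971, 0.0], [0.971, 0.238, -0.0], [-0.0, 0.0, -1.0]]
contact_force: [-0.0, 0.3, -0.4]
grip_width: 0.0411
```

Run:
```python
from h import *
c=shot('scene','s8');a=c['image'][130:230,240:370,::-1]
cv2.imwrite('pics/s8c.png',cv2.resize(a,(780,600),interpolation=cv2.INTER_CUBIC))
c=shot('top','t8');a=c['image'][155:245,165:315,::-1]
cv2.imwrite('pics/t8c.png',cv2.resize(a,(750,450),interpolation=cv2.INTER_CUBIC))
```

```text
(no output)
```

View pics/t8c.png

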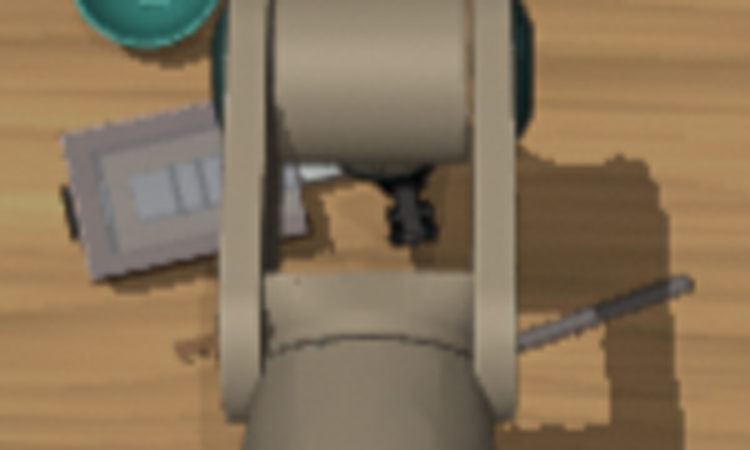

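View pics/s8c.png

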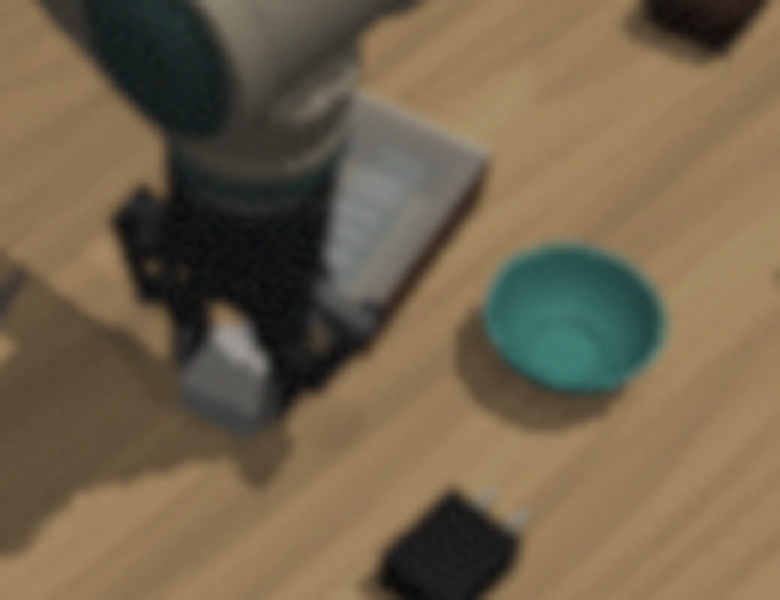

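Run:
```python
from h import *
c=load('t8'); f=lambda u,v,z: ray(c,165+u/5,155+v/5,z)[:2]
d=np.array([np.cos(np.radians(103.7)),np.sin(np.radians(103.7))]);n=np.array([d[1],-d[0]]);mo=np.array([.5337,.1101])
for nm,u,v,z in [('t',132,178,.026),('t',140,220,.026),('b',97,150,.042),('b',118,255,.0),('plate',106,200,.013)]:
  p=f(u,v,z);print(nm,'%.4f %.4f'%((p-mo)@d,(p-mo)@n))
```

```text
t 0.0907 0.0116
t 0.0910 -0.0125
b 0.1044 0.0290
b 0.1108 -0.0268
plate 0.1093 0.0041
```

The tail is 91 mm in and 0.5 mm off centre. Creep the rest of the way while watching the force.

Emit:
servo_tool --steps '[-0.12, 0.49, 0, 0, 1, -0.12, 0.49, 0, 0, 1, -0.07, 0.29, 0, 0, 1, -0.02, 0.1, 0, 0, 1, 0, 0, 0, 0, 1]'

```text
time_s: 21.7
position: [0.5458, 0.0691, -0.0116]
tcp_rot: [[-0.237, 0.971, 0.0], [0.971, 0.237, -0.0], [-0.0, 0.0, -1.0]]
contact_force: [-0.5, 1.0, -1.7]
grip_width: 0.0413
```

Emit:
servo_tool --steps '[-0.025, 0.1, 0, 0, 1, -0.025, 0.1, 0, 0, 1, 0, 0, 0, 0, 1]'

```text
time_s: 22.08
position: [0.5453, 0.0711, -0.0116]
tcp_rot: [[-0.237, 0.971, 0.0], [0.971, 0.237, 0.0], [0.0, 0.0, -1.0]]
contact_force: [0.3, 1.2, -1.0]
grip_width: 0.0407
```

Emit:
servo_tool --steps '[-0.025, 0.1, 0, 0, 1, 0, 0, 0, 0, 1]'

```text
time_s: 22.32
position: [0.5451, 0.0719, -0.0116]
tcp_rot: [[-0.237, 0.971, 0.0], [0.971, 0.237, -0.0], [-0.0, 0.0, -1.0]]
contact_force: [0.3, -1.3, -0.9]
grip_width: 0.041
```

Emit:
servo_tool --steps '[-0.025, 0.1, 0, 0, 1, 0, 0, 0, 0, 1]'

```text
time_s: 22.58
position: [0.5451, 0.0719, -0.0114]
tcp_rot: [[-0.237, 0.972, 0.001], [0.972, 0.237, -0.002], [-0.002, 0.0, -1.0]]
contact_force: [0.6, -5.9, -1.7]
grip_width: 0.041
```

Emit:
servo_tool --steps '[-0.025, 0.1, 0, 0, 1, 0, 0, 0, 0, 1]'

```text
time_s: 22.82
position: [0.5451, 0.0719, -0.0113]
tcp_rot: [[-0.236, 0.972, 0.001], [0.972, 0.236, -0.004], [-0.004, 0.0, -1.0]]
contact_force: [1.5, -10.7, -1.6]
grip_width: 0.041
```

It's home: contact felt at 6–11 N. Ease off, lower 1 mm, release, retreat.

Emit:
servo_tool --steps '[0.04, -0.16, 0, 0, 1, 0, 0, -0.08, 0, 1, 0, 0, 0, 0, 0.7, 0, 0, 0, 0, 0.4, 0, 0, 0, 0, 0.1, 0, 0, 0, 0, 0, 0, 0, 0, 0, 0, 0, 0, 0, 0, 0, 0, 0, 1, 0, 0, 0, 0, 3, 0, 0, 0, 0, 5, 0, 0, 0, 0, 4, 0, 0]'

```text
time_s: 24.32
position: [0.5453, 0.0725, 0.1205]
tcp_rot: [[-0.237, 0.971, 0.002], [0.971, 0.237, 0.0], [-0.0, 0.002, -1.0]]
contact_force: [-0.4, 1.0, 0.3]
grip_width: 0.0855
```

Emit:
servo_tool --steps '[-2, -4, 0, 0, 0, -2, -5, 0, 0, 0, -2, -5, 0, 0, 0, -2, -5, 0, 0, 0, -2, -5, 0, 0, 0, -2, -5, 0, 0, 0, 0, 0, 0, 0, 0, 0, 0, 0, 0, 0]'

```text
time_s: 25.32
position: [0.4251, -0.2174, 0.1182]
tcp_rot: [[-0.237, 0.972, 0.001], [0.972, 0.237, -0.0], [-0.0, 0.001, -1.0]]
contact_force: [-0.6, 0.9, 0.9]
grip_width: 0.0854
```

Run:
```python
from h import *
c=shot('scene','s9');cv2.imwrite('pics/s9.png',c['image'][:,:,::-1])
c=shot('top','t9');a=c['image'][155:245,165:315,::-1]
cv2.imwrite('pics/t9c.png',cv2.resize(a,(750,450),interpolation=cv2.INTER_CUBIC))
```

```text
(no output)
```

View pics/t9c.png

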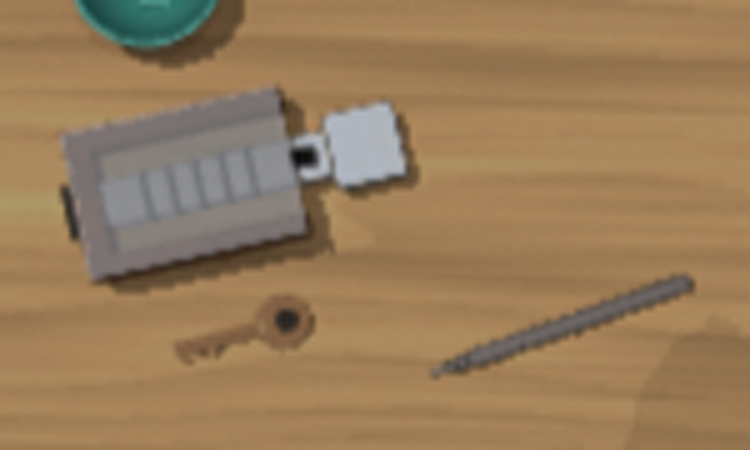

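View pics/s9.png

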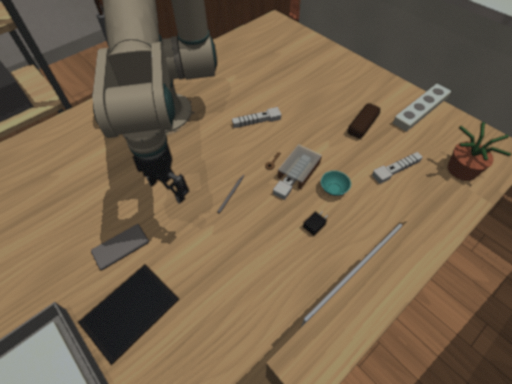

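Run:
```python
from h import *
c=load('t9'); f=lambda u,v,z: ray(c,165+u/5,155+v/5,z)[:2]
d=np.array([np.cos(np.radians(103.7)),np.sin(np.radians(103.7))]);n=np.array([d[1],-d[0]]);mo=np.array([.5337,.1101])
for u,v in [(102,181),(110,227),(388,100),(407,179)]:
  p=f(u,v,.026);print('%.4f %.4f'%((p-mo)@d,(p-mo)@n))
a=load('top0')['image'].astype(int);b=c['image'].astype(int);print((abs(a-b).max(2)[100:250,40:170]>40).sum())
print(ticket.hand_in())
```

```text
0.1075 0.0135
0.1082 -0.0128
-0.0590 0.0244
-0.0602 -0.0215
0
the job is handed in; nothing more can be done
None
```

I pulled the right-hand (docked) torch out of the dock, turned it round in the air, and laid it down clear of the dock. After letting go, I took a fresh grip on the lamp and slid it back in tail first until the tail met the contact plate at 6–11 N. I then eased off, released it, drew the arm away and handed the job in. About 25 s of the 59 s had been used.

**Last checks, from the top camera:**
- The tail is about 108 mm into the dock and within 1 mm of its centre line.
- The lamp face is about 60 mm outside the mouth.
- The last angle reading, taken with the torch still gripped before it entered the dock, was within 0.1° of the dock's axis.
- The other things look unmoved in the pictures. I compared pixels only for the area left of the dock, and nothing had changed there.

**What disagreed:**
- **Reported tool height:** it read about 20 mm too low, so my first grasp closed on top of the torch and pressed on it with about 6 N. I corrected for that from the camera and the contact height.
- **Camera views:** the top and scene cameras differed by 2–5 mm on the dock's position, and I relied mainly on the top view.

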